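# Run the room scents backwards

### The arm

A 6-joint arm with a two-finger parallel gripper is mounted at the origin on the work surface. World frame = base frame: x ahead of the robot, y to its left, z up, the work surface at z = 0. Lengths are in m, angles in degrees, forces in N, time in s.
With the tool pointing down it reaches from about 0.4 to 0.825 m from the base axis. Payload 7 kg.
Tool frame: the origin (TCP) lies on the front face of the gripper's body, between the roots of the fingers; the fingertips stand 66 mm ahead of it and the grasp point (between the pads) lies 47 mm ahead of it; z points along the fingers, y is the line along which they close (so a half turn about z gives the same grasp; the last joint's range is limited). The gripper opens to 88 mm and grips with 3 to 60 N. Pads are 19 mm wide; open, the fingers measure 130 mm over their backs; the gripper's body (78 mm by 193 mm) begins 47 mm behind the grasp point.
Start: joints at [-50.644, 20.546, 0.682, 0, -70.136, -16.507], TCP at [0.262, -0.622, 0.292] pointing down, gripper open.
Joint ranges: [-176.03, 176.03], [-82.01, 121.73], [-58.28, 71.71], [-173.87, 95.51], [-174.79, -0.11], [-173.66, 173.66]. Speed limits (degrees/s): [136.94, 136.94, 172.46, 180, 180, 180].

### API

Orientations are given as [roll, pitch, yaw] about the fixed x, y, z axes, in that order (R = Rz(yaw) Ry(pitch) Rx(roll)).
In Python, from plant import ctrl gives the robot as it stands.
- The arm moves only by the tool send_rows, never from a script. Its argument "deltas" is a list of rows, each a list of 2 entries, a list of its own where there are three numbers: the shift along the tool's x, y, z each as a share of 800 mm, from -1 to 1, then the turn about the tool's z as a share of 90 degrees, from -1 to 1. A call has exactly 5 rows; each row is the pose to reach, as a shift and turn from the pose commanded when the call began, along the tool's axes at that moment; what a row does not reach only later rows make up. A row lasts 1/12 s, in which the tool goes at most 41.7 mm and 7.16 degrees, less where a joint would pass 70% of its speed; a pose out of reach is approached as far as the arm can. A call with a number of a shift or a turn outside -1 to 1 is refused whole. A call with a gripper value outside its range is refused whole. "gripper" is the opening, from 0 (shut) to 1 (fully open), set as the call begins (left out, the last holds). The fingers move at their own pace and stop on an object; the grip force is fixed at half the most. Time passes only in rows, so rows that repeat a pose let the fingers close, or fill a call up. It gives the time, the measured TCP pose, the force, the opening and the grip force at its end, in the units of the state.
- ctrl.get_obs(): the state, without advancing time (a new reading comes with each control period).
- ctrl.snapshot(name): name is "scene" or "top" or "wrist"; returns a dict with "color" (480x640x3 uint8, red, green, blue), "vertical_fov" (degrees; the focal length in pixels is half the picture's height over the tangent of half this angle, whatever the lens; pixels are square), "cx", "cy" (the principal point, pixels), "rvec" (rotation vector, rad) and "tvec" (3), from world to camera coordinates, as OpenCV has them. Camera axes: x right, y down, z forward; pixel columns grow to the right and rows downward; lengths in m; the calibration is good to about 2 mm. A picture is of the moment at which its call begins. There is no depth.
- ctrl.close_job(): hands the job in; it is judged then, once.
Trained networks look in a picture, given as the dict that the camera call returned (one of the last four; its "shot" number tells which), for a name from the list of things; names that differ only in an ending like _2 or _b are one class to them, and where a whole thing is asked for, a point or a joint stands for the part that bears it (a point fixed in the world has none). Each returns a list of dicts, best first, with "conf" (0 to 1); they miss things now and then, are a little off and sometimes report something else, mostly with a low value. They report only what shows in the picture. A call takes as long as a camera call. They do not tell look-alikes from the thing itself.
- ctrl.boxes_of(picture, thing): "xy" ([column, row] as shares, 0 to 1, of the picture: columns of its width, rows of its height, amid what is visible of it).
- ctrl.cut_out(picture, thing): "pixels" (480x640 bool, what is visible of it) and "xy" ([column, row] as shares, 0 to 1, of the picture: columns of its width, rows of its height, amid what is visible of it).
The state is a dict: "clock": time; "joint_pos": joint angles; "qvel": joint speeds; "tau": joint torques, N m; "tool_pos": TCP position; "orientation": TCP orientation; "force": force on the tool from outside, world axes, zero at the start; "moment": the same for the moment, N m; "opening": finger opening in m; "gripper_force": force on a finger pad.
Only numpy, scipy, OpenCV 4.12 (cv2) and the standard library are available. Lean on these libraries where they do the work, as an engineer would, in place of code of your own. Each camera call takes 0.05 s, during which the arm holds its last target. There are 200 camera calls.

### The job

We work through the hall's room scents from one end, and next month they run the other way: move the four bottles from the pale wood rack to the marble rack in reverse order, so that the one that stood at the robot's left end of the wood rack comes to the right end of the marble rack, the next one beside it, and so on. Put one bottle in each bay, set down gently (not dropped) and upright on the bay floor, and tip none over; their saucers stay where they are.

Things in the scene. Friction and masses are not known exactly. Their poses are not given: they have to be found in the camera images.
- wood_rack: Pale wood tray-like rack, holding the four bottles at the start: 260 mm along its y (to the robot's left), 68 mm along x (away from the robot), yaw within 0.25 rad, fixed, on the left or the right. Origin: centre of underside, on the table. Four 60 x 60 mm bays centred at x = 0, y = -96, -32, 32, 96 mm; walls 4 mm thick, tops 22 mm and bay floors 8 mm above the table.
- marble_rack: White-grey marble tray-like rack, empty at the start: 260 mm along its y (to the robot's left), 68 mm along x (away from the robot), yaw within 0.25 rad, fixed, on the left or the right. Origin: centre of underside, on the table. Four 60 x 60 mm bays centred at x = 0, y = -96, -32, 32, 96 mm; walls 4 mm thick, tops 22 mm and bay floors 8 mm above the table.
- bottle_red: The red room-scent bottle: upright, round, red, 38 mm in diameter up to 64 mm, then a thin brass collar and a red cap 25 mm in diameter up to 88 mm; about 0.1 to 0.2 kg. Origin at the centre of its underside, z up along its axis. At the start it stands roughly centred on the saucer of its own colour, its underside 12 mm above the table.
- bottle_blue: The blue room-scent bottle: upright, round, blue, 38 mm in diameter up to 64 mm, then a thin brass collar and a blue cap 25 mm in diameter up to 88 mm; about 0.1 to 0.2 kg. Origin at the centre of its underside, z up along its axis. At the start it stands roughly centred on the saucer of its own colour, its underside 12 mm above the table.
- bottle_yellow: The yellow room-scent bottle: upright, round, yellow, 38 mm in diameter up to 64 mm, then a thin brass collar and a yellow cap 25 mm in diameter up to 88 mm; about 0.1 to 0.2 kg. Origin at the centre of its underside, z up along its axis. At the start it stands roughly centred on the saucer of its own colour, its underside 12 mm above the table.
- bottle_green: The green room-scent bottle: upright, round, green, 38 mm in diameter up to 64 mm, then a thin brass collar and a green cap 25 mm in diameter up to 88 mm; about 0.1 to 0.2 kg. Origin at the centre of its underside, z up along its axis. At the start it stands roughly centred on the saucer of its own colour, its underside 12 mm above the table.
- saucer_red: The red drip saucer: a flat red disc 52 mm in diameter, 4 mm thick, fixed on the floor of a bay of the wood rack under the bottle of its own colour; which bay differs from start to start. Origin at the centre of its underside, 8 mm above the table. It stays there, so it still shows where its bottle stood.
- saucer_blue: The blue drip saucer: a flat blue disc 52 mm in diameter, 4 mm thick, fixed on the floor of a bay of the wood rack under the bottle of its own colour; which bay differs from start to start. Origin at the centre of its underside, 8 mm above the table. It stays there, so it still shows where its bottle stood.
- saucer_yellow: The yellow drip saucer: a flat yellow disc 52 mm in diameter, 4 mm thick, fixed on the floor of a bay of the wood rack under the bottle of its own colour; which bay differs from start to start. Origin at the centre of its underside, 8 mm above the table. It stays there, so it still shows where its bottle stood.
- saucer_green: The green drip saucer: a flat green disc 52 mm in diameter, 4 mm thick, fixed on the floor of a bay of the wood rack under the bottle of its own colour; which bay differs from start to start. Origin at the centre of its underside, 8 mm above the table. It stays there, so it still shows where its bottle stood.
Mind the look-alikes: they are no part of the job. Of the things like the bottle_red, leave any that is orange; of the rest the larger one is meant. Leave any pink look-alike of the bottle_yellow alone.

How it is judged (in metres and radians):
At the end, for the whole second after the job is handed in: Bottles stand released, at rest, upright (0.1 rad) on the marble bay floors (height within 4 mm, within 15 mm of bay centre along each rack axis), in reverse order: a bottle whose saucer is n-th from the left in the wood rack is n-th from the right in the marble rack (((y of saucer_red in the frame of wood_rack between -0.126 and -0.066 m and y of bottle_red in the frame of marble_rack between 0.081 and 0.111 m) or (y of saucer_red in the frame of wood_rack between -0.062 and -0.002 m and y of bottle_red in the frame of marble_rack between 0.017 and 0.047 m) or (y of saucer_red in the frame of wood_rack between 0.002 and 0.062 m and y of bottle_red in the frame of marble_rack between -0.047 and -0.017 m) or (y of saucer_red in the frame of wood_rack between 0.066 and 0.126 m and y of bottle_red in the frame of marble_rack between -0.111 and -0.081 m)) and x of bottle_red in the frame of marble_rack between -0.015 and 0.015 m and z of bottle_red in the frame of marble_rack between 0.004 and 0.012 m and angle between each of bottle_red, bottle_blue, bottle_yellow, bottle_green's own z axis and vertical below 0.1 rad and linear speed of each of bottle_red, bottle_blue, bottle_yellow, bottle_green below 0.02 m/s and contact force between each of bottle_red, bottle_blue, bottle_yellow, bottle_green and the fingers below 0.05 N and ((y of saucer_blue in the frame of wood_rack between -0.126 and -0.066 m and y of bottle_blue in the frame of marble_rack between 0.081 and 0.111 m) or (y of saucer_blue in the frame of wood_rack between -0.062 and -0.002 m and y of bottle_blue in the frame of marble_rack between 0.017 and 0.047 m) or (y of saucer_blue in the frame of wood_rack between 0.002 and 0.062 m and y of bottle_blue in the frame of marble_rack between -0.047 and -0.017 m) or (y of saucer_blue in the frame of wood_rack between 0.066 and 0.126 m and y of bottle_blue in the frame of marble_rack between -0.111 and -0.081 m)) and x of bottle_blue in the frame of marble_rack between -0.015 and 0.015 m and z of bottle_blue in the frame of marble_rack between 0.004 and 0.012 m and ((y of saucer_yellow in the frame of wood_rack between -0.126 and -0.066 m and y of bottle_yellow in the frame of marble_rack between 0.081 and 0.111 m) or (y of saucer_yellow in the frame of wood_rack between -0.062 and -0.002 m and y of bottle_yellow in the frame of marble_rack between 0.017 and 0.047 m) or (y of saucer_yellow in the frame of wood_rack between 0.002 and 0.062 m and y of bottle_yellow in the frame of marble_rack between -0.047 and -0.017 m) or (y of saucer_yellow in the frame of wood_rack between 0.066 and 0.126 m and y of bottle_yellow in the frame of marble_rack between -0.111 and -0.081 m)) and x of bottle_yellow in the frame of marble_rack between -0.015 and 0.015 m and z of bottle_yellow in the frame of marble_rack between 0.004 and 0.012 m and ((y of saucer_green in the frame of wood_rack between -0.126 and -0.066 m and y of bottle_green in the frame of marble_rack between 0.081 and 0.111 m) or (y of saucer_green in the frame of wood_rack between -0.062 and -0.002 m and y of bottle_green in the frame of marble_rack between 0.017 and 0.047 m) or (y of saucer_green in the frame of wood_rack between 0.002 and 0.062 m and y of bottle_green in the frame of marble_rack between -0.047 and -0.017 m) or (y of saucer_green in the frame of wood_rack between 0.066 and 0.126 m and y of bottle_green in the frame of marble_rack between -0.111 and -0.081 m)) and x of bottle_green in the frame of marble_rack between -0.015 and 0.015 m and z of bottle_green in the frame of marble_rack between 0.004 and 0.012 m); the robot touches nothing.
It fails at once if a bottle tipped over by more than about 45 degrees (angle between any of bottle_red, bottle_blue, bottle_yellow, bottle_green's own z axis and vertical above 0.8 rad).
It fails at once if a bottle dropped (falling free of the fingers faster than 0.6 m/s, a drop of about 20 mm) ((linear speed of bottle_red above 0.6 m/s and contact force between bottle_red and the fingers below 0.5 N) or (linear speed of bottle_blue above 0.6 m/s and contact force between bottle_blue and the fingers below 0.5 N) or (linear speed of bottle_yellow above 0.6 m/s and contact force between bottle_yellow and the fingers below 0.5 N) or (linear speed of bottle_green above 0.6 m/s and contact force between bottle_green and the fingers below 0.5 N)).
It fails at once if a bottle banged down on the marble rack (more than 60 N) (contact force between any of bottle_red, bottle_blue, bottle_yellow, bottle_green and marble_rack above 60 N).
It also fails if it takes over 102 s, if anything falls off the work surface, if the arm or the gripper's body presses on something with over 40 N, if the wrist force passes 120 N, or if a joint passes its speed limit or range.

## Working session

There is one attempt and no reset: what is moved stays moved. The work goes in short steps, Python scripts to look and compute and a tool call to move; the robot and the scene stay as the last step left them, time stands still between calls to the robot, and variables do not carry over. Pictures are saved under pics/ and viewed, at most 14 in all, crops included, and the job is handed in when it is done.

Besides the shell and the picture viewer there is one more tool, called after "Emit:" in YAML: its name, and indented under it one key for each argument. send_rows: Moves the arm, as the interface text tells. Shift numbers are shares of 800 mm and turn numbers shares of 90 degrees, none past 1 either way. Its arguments: {"type":"object","properties":{"deltas":{"type":"array","items":{"type":"array"}},"gripper":{"type":"number"}},"required":["deltas"]}

```bash
ls; mkdir -p pics
cat > h.py <<'E'
import numpy as np, cv2
from plant import ctrl
def cam(p):
    f=240/np.tan(np.radians(p["vertical_fov"])/2)
    K=np.array([[f,0,p["cx"]],[0,f,p["cy"]],[0,0,1.]])
    R=cv2.Rodrigues(np.array(p["rvec"],float))[0]; t=np.array(p["tvec"],float).ravel()
    return K,R,t
def ray(p,u,v,z):
    K,R,t=cam(p); d=R.T@np.linalg.inv(K)@[u,v,1]; c=-R.T@t
    return c+d*(z-c[2])/d[2]
def proj(p,X):
    K,R,t=cam(p); return cv2.projectPoints(np.array(X,float).reshape(-1,1,3),cv2.Rodrigues(R)[0],t,K,None)[0].reshape(-1,2)
def save(p,n): cv2.imwrite(f"pics/{n}.png",p["color"][...,::-1])
E
python3 - <<'E'
from h import *
o=ctrl.get_obs(); print(o)
for n in("scene","top"):
    p=ctrl.snapshot(n); save(p,n+"0"); print(n,[p[k] for k in p if k!="color"])
    for t in("wood_rack","marble_rack","bottle_red","bottle_blue","bottle_yellow","bottle_green"):
        for d in ctrl.cut_out(p,t):
            u,v=d["xy"][0]*640,d["xy"][1]*480
            print(t,round(d["conf"],2),int(u),int(v),int(d["pixels"].sum()),ray(p,u,v,.02 if 'rack' in t else .06).round(3))
E
```

```text
pics
{'clock': 0.0, 'joint_pos': array([-5.06448219e+01,  2.05930192e+01,  6.34363389e-01, -2.10264326e-02,
       -7.01352875e+01, -1.65072036e+01]), 'qvel': array([ 0.03791245, -0.05731087,  0.02228408, -0.07253679, -0.08681973,
       -0.09688073]), 'tau': array([ 7.97143207e-05, -5.82714200e+01,  2.93051541e+01,  6.99694142e+00,
        6.72103168e-03, -1.69092427e-04]), 'tool_pos': array([ 0.26194242, -0.62169658,  0.29120634]), 'orientation': array([ 1.79904312e+02, -7.74401117e-03, -1.57159180e+02]), 'force': array([-0.27924595, -0.61860842, -0.04176884]), 'moment': array([ 0.0068777 ,  0.00032714, -0.00081222]), 'gripper_force': 0.0, 'opening': 0.08768454793501256}
scene [48.40226905925115, 322.38595420197703, 233.9224326064371, array([ 1.95842891,  1.53033227, -0.579836  ]), array([-0.20604301, -0.39559715,  1.62288602]), 1]
wood_rack 0.68 379 238 1523 [0.631 0.186 0.02 ]
marble_rack 0.7 214 248 3112 [ 0.573 -0.183  0.02 ]
bottle_red 0.64 468 220 513 [0.66  0.387 0.06 ]
bottle_red 0.6 394 217 436 [0.612 0.227 0.06 ]
bottle_red 0.54 440 258 292 [0.749 0.28  0.06 ]
bottle_red 
[... 239 characters left out ...]
bottle_green 0.83 374 230 467 [0.638 0.169 0.06 ]
top [54.23767833224134, 319.7562792397414, 235.40994803214994, array([ 2.18477011, -2.12504706,  0.15128132]), array([0.02378414, 0.61333578, 0.78997414]), 2]
wood_rack 0.83 236 237 2506 [0.608 0.191 0.02 ]
wood_rack 0.71 224 243 203 [0.595 0.212 0.02 ]
marble_rack 0.72 436 264 5495 [ 0.569 -0.172  0.02 ]
bottle_red 0.87 179 168 324 [0.723 0.291 0.06 ]
bottle_red 0.71 213 230 538 [0.614 0.225 0.06 ]
bottle_red 0.55 121 211 666 [0.642 0.387 0.06 ]
bottle_blue 0.77 176 238 550 [0.597 0.289 0.06 ]
bottle_yellow 0.98 336 227 435 [0.625 0.012 0.06 ]
bottle_yellow 0.95 287 219 477 [0.635 0.098 0.06 ]
bottle_green 0.6 249 228 499 [0.619 0.162 0.06 ]
```

View pics/scene0.png

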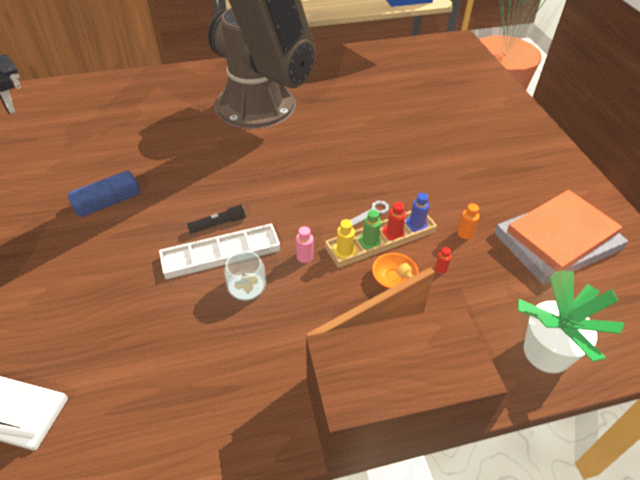

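View pics/top0.png

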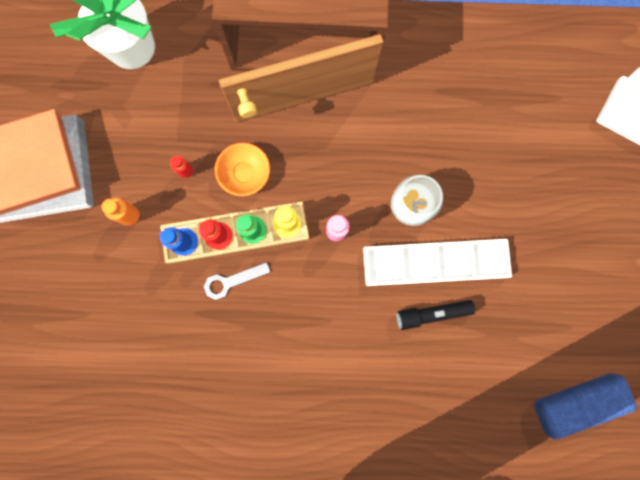

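Run:
```python
import cv2
a=cv2.imread("pics/top0.png")[150:290,90:360]
cv2.imwrite("pics/crop0.png",cv2.resize(a,(800,415),interpolation=cv2.INTER_CUBIC))
```

```text
(no output)
```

View pics/crop0.png

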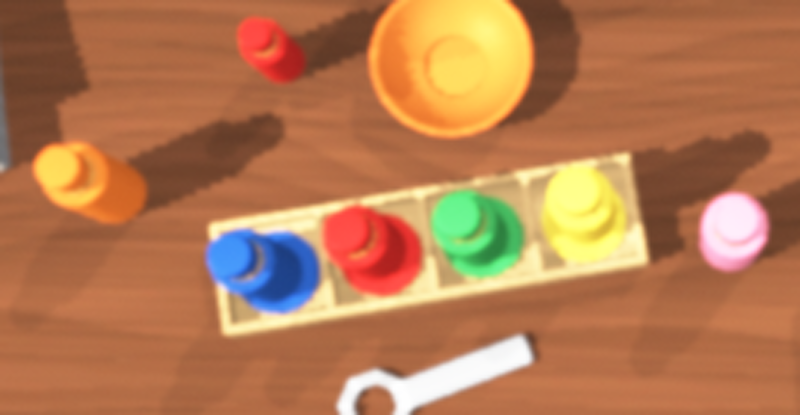

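The scene and top views agree on these pixels (top view):
- **Wood rack bottles, left to right:** blue (180,240), red (214,232), green (250,228) and yellow (287,220).
- **Red look-alikes:** small red (181,166) and orange (120,210), both off the rack. The red one I want is the larger, in the rack, at (214,232).
- **Yellow look-alike:** pink (337,228), outside the rack, so I leave it.
- **Marble rack:** empty, at (437,263).

So blue goes to the right end of the marble rack, then red, green and yellow going left.

```bash
cat > fit.py <<'E'
from h import *
from scipy.optimize import least_squares
def fitrack(p,corn,z=.022):
    # corn: image corners at rack-frame (+x,+y),(+x,-y),(-x,-y),(-x,+y)
    L=np.array([[.034,.13],[.034,-.13],[-.034,-.13],[-.034,.13]])
    def W(q): c,s=np.cos(q[2]),np.sin(q[2]); return np.c_[L@np.array([[c,s],[-s,c]])+q[:2],np.full(4,z)]
    r=least_squares(lambda q:(proj(p,W(q))-corn).ravel(),[.6,0,0]); return r.x,r.fun.reshape(-1,2)
E
python3 - <<'E'
from fit import *
T=ctrl.snapshot("top");S=ctrl.snapshot("scene")
w=np.array([[160.5,226.3],[302.6,202],[309,239.4],[166.3,263]])
m=np.array([[363,246],[508,240],[512,278],[366,286]],float)
for n,c in(("wood",w),("marble",m)):
    q,r=fitrack(T,c); print(n,q.round(4),np.degrees(q[2]).round(2),r.round(1).tolist())
    for y in(.096,.032,-.032,-.096): print(y,(q[:2]+[-np.sin(q[2])*y,np.cos(q[2])*y]).round(4))
def tri(a,b):
    P=[np.c_[K@R,K@t] for K,R,t in map(cam,(T,S))]
    X=cv2.triangulatePoints(P[0],P[1],np.array(a,float),np.array(b,float)); X=(X[:3]/X[3]).ravel(); return X.round(3),proj(T,X)[0]-a
print("rim",tri((418,200),(245,268)));print("flap",tri((380,40),(310,333)),tri((222,83),(432,272)))
print("bowl rim",tri((243,169),(396,271)))
for t,b in(((177,237),(421,200)),((211,229),(398,207)),((250,224),(373,214)),((287,215),(346,224))): print("cap",tri(t,b))
E
```

```text
wood [0.6159 0.1946 0.1984] 11.37 [[0.6, -0.1], [-0.0, 0.5], [-0.2, -0.6], [-0.4, 0.2]]
0.096 [0.597  0.2887]
0.032 [0.6096 0.2259]
-0.032 [0.6222 0.1632]
-0.096 [0.6348 0.1004]
marble [ 0.5719 -0.1728  0.0759] 4.35 [[1.4, 1.1], [-1.0, 0.3], [-1.1, -0.2], [0.7, -1.1]]
0.096 [ 0.5646 -0.0771]
0.032 [ 0.5694 -0.1409]
-0.032 [ 0.5743 -0.2047]
-0.096 [ 0.5791 -0.2685]
rim (array([ 0.677, -0.128,  0.061]), array([-0.62021923, -0.15237814]))
flap (array([ 0.92 , -0.047,  0.154]), array([-0.67598905, -0.1729402 ])) (array([0.842, 0.207, 0.148]), array([-0.90029816, -0.24880158]))
bowl rim (array([0.734, 0.188, 0.025]), array([-1.38324533, -0.378309  ]))
cap (array([0.598, 0.285, 0.089]), array([-3.99879852, -1.16587271]))
cap (array([0.612, 0.226, 0.094]), array([-2.6494955 , -0.74498734]))
cap (array([0.622, 0.163, 0.096]), array([-3.42787858, -0.96067172]))
cap (array([0.638, 0.099, 0.097]), array([-1.57185717, -0.41934313]))
```

```bash
cat > plan.py <<'E'
import numpy as np, json, sys, math
# state: commanded x,y,z,yaw(deg)
def calls(st,wps,step=.2,rstep=33):
    st=list(st)
    for x,y,z,yaw in wps:
        while True:
            d=np.array([x,y,z])-st[:3]; dy=(yaw-st[3]+180)%360-180
            n=max(1,math.ceil(max(np.linalg.norm(d)/step-1e-3,abs(dy)/rstep-1e-3)))
            a=np.radians(st[3]); Rm=np.array([[np.cos(a),np.sin(a),0],[np.sin(a),-np.cos(a),0],[0,0,-1]])
            s=np.round(Rm.T@d/n/.8,3); t=round(-dy/n/90,3)
            rows=[[[round(float(v)*k/5,4)+0. for v in s],round(t*k/5,4)+0.] for k in range(1,6)]
            st[:3]=np.array(st[:3])+Rm@s*.8; st[3]-=t*90
            print(json.dumps(rows).replace(" ",""), "->",[round(float(v),4) for v in st])
            if n==1: break
    return st
E
python3 - <<'E'
from plan import *
calls([.262,-.622,.292,-157.159],[(.5,-.17,.292,-82)])
E
```

```text
[[[-0.0328,0.027,0.0],-0.0556],[[-0.0656,0.054,0.0],-0.1112],[[-0.0984,0.081,0.0],-0.1668],[[-0.1312,0.108,0.0],-0.2224],[[-0.164,0.135,0.0],-0.278]] -> [0.341, -0.4715, 0.292, -132.139]
[[[-0.0412,0.0106,0.0],-0.0558],[[-0.0824,0.0212,0.0],-0.1116],[[-0.1236,0.0318,0.0],-0.1674],[[-0.1648,0.0424,0.0],-0.2232],[[-0.206,0.053,0.0],-0.279]] -> [0.4201, -0.3209, 0.292, -107.029]
[[[-0.042,-0.008,0.0],-0.0556],[[-0.084,-0.016,0.0],-0.1112],[[-0.126,-0.024,0.0],-0.1668],[[-0.168,-0.032,0.0],-0.2224],[[-0.21,-0.04,0.0],-0.278]] -> [0.4999, -0.1696, 0.292, -82.009]
```

Emit:
send_rows:
  deltas:
    - [[-0.0328, 0.027, 0.0], -0.0556]
    - [[-0.0656, 0.054, 0.0], -0.1112]
    - [[-0.0984, 0.081, 0.0], -0.1668]
    - [[-0.1312, 0.108, 0.0], -0.2224]
    - [[-0.164, 0.135, 0.0], -0.278]
  gripper: 0.7

```text
clock: 1.22
tool_pos: [0.3414, -0.4702, 0.2922]
orientation: [-180.0, -0.0, -131.9]
force: [1.0, 0.6, 0.5]
opening: 0.0627
gripper_force: 0.0
```

Emit:
send_rows:
  deltas:
    - [[-0.0412, 0.0106, 0.0], -0.0558]
    - [[-0.0824, 0.0212, 0.0], -0.1116]
    - [[-0.1236, 0.0318, 0.0], -0.1674]
    - [[-0.1648, 0.0424, 0.0], -0.2232]
    - [[-0.206, 0.053, 0.0], -0.279]

```text
clock: 1.63
tool_pos: [0.4206, -0.3194, 0.2925]
orientation: [-180.0, -0.0, -106.8]
force: [0.4, -0.5, 0.1]
opening: 0.0614
gripper_force: 0.0
```

Emit:
send_rows:
  deltas:
    - [[-0.042, -0.008, 0.0], -0.0556]
    - [[-0.084, -0.016, 0.0], -0.1112]
    - [[-0.126, -0.024, 0.0], -0.1668]
    - [[-0.168, -0.032, 0.0], -0.2224]
    - [[-0.21, -0.04, 0.0], -0.278]

```text
clock: 2.05
tool_pos: [0.5004, -0.168, 0.2926]
orientation: [-180.0, -0.0, -81.7]
force: [0.9, -0.7, 0.9]
opening: 0.0611
gripper_force: 0.0
```

Run:
```python
from h import *
o=ctrl.get_obs(); print(o["clock"],o["tool_pos"],o["orientation"],o["joint_pos"].round(1),o["opening"])
p=ctrl.snapshot("wrist"); save(p,"wrist1")
print(ray(p,320,240,.02))
```

```text
2.05 [ 0.50042433 -0.1679815   0.29258299] [-1.79950666e+02 -8.48542494e-03 -8.17446012e+01] [  2.8   6.6 -17.8   0.  -65.6   5.5] 0.06113569585868496
[ 0.49588538 -0.14375061  0.02      ]
```

View pics/wrist1.png

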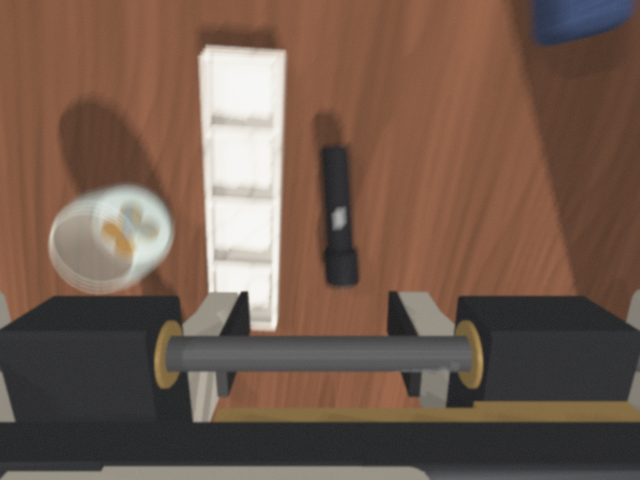

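The wrist view shows all of the marble rack. Its top corners are at (201,50), (285,51), (276,329) and (210,326). I'll fit the rack from these and plan the move to the blue bottle.

Run:
```python
from fit import *
from plan import *
p=ctrl.snapshot("wrist")
q,r=fitrack(p,np.array([[210,326],[201,50],[285,51],[276,329.]])); print(q.round(4),r.round(1).tolist())
for y in(.096,.032,-.032,-.096): print(y,(q[:2]+[-np.sin(q[2])*y,np.cos(q[2])*y]).round(4))
print(cv2.Rodrigues(np.array(p["rvec"]))[0].round(2))
calls([.4999,-.1696,.292,-82.009],[(.5,.2,.252,-82.009),(.597,.287,.252,-82.009)])
```

```text
[ 0.5761 -0.1657  0.1002] [[0.6, -1.0], [1.5, -1.3], [-2.1, 2.4], [0.2, -0.8]]
0.096 [ 0.5664 -0.0702]
0.032 [ 0.5728 -0.1339]
-0.032 [ 0.5793 -0.1976]
-0.096 [ 0.5857 -0.2613]
[[-0.99 -0.15 -0.  ]
 [-0.15  0.95  0.29]
 [-0.04  0.28 -0.96]]
[[[-0.0458,-0.0064,0.005],0.0],[[-0.0916,-0.0128,0.01],0.0],[[-0.1374,-0.0192,0.015],0.0],[[-0.1832,-0.0256,0.02],0.0],[[-0.229,-0.032,0.025],0.0]] -> [0.4998, 0.0154, 0.272, -82.009]
[[[-0.0456,-0.0064,0.005],0.0],[[-0.0912,-0.0128,0.01],0.0],[[-0.1368,-0.0192,0.015],0.0],[[-0.1824,-0.0256,0.02],0.0],[[-0.228,-0.032,0.025],0.0]] -> [0.4998, 0.1996, 0.252, -82.009]
[[[-0.0182,-0.0272,0.0],0.0],[[-0.0364,-0.0544,0.0],0.0],[[-0.0546,-0.0816,0.0],0.0],[[-0.0728,-0.1088,0.0],0.0],[[-0.091,-0.136,0.0],0.0]] -> [0.5974, 0.2868, 0.252, -82.009]
```

```bash
cat > mfit.py <<'E'
from fit import *
from scipy.optimize import minimize
def mfit(p,mask,q0):
    L=np.array([[x,y,z] for x in(-.034,.034) for y in(-.13,.13) for z in(0,.022)])
    def cost(q):
        c,s=np.cos(q[2]),np.sin(q[2]); X=L.copy(); X[:,:2]=L[:,:2]@np.array([[c,s],[-s,c]])+q[:2]
        h=cv2.convexHull((proj(p,X)+.0).astype(np.float32)); im=np.zeros((480*4,640*4),np.uint8)
        cv2.fillConvexPoly(im,np.round((h*4+1.5)).astype(np.int32),255)
        a=cv2.resize(im,(640,480),interpolation=cv2.INTER_AREA)/255.
        return np.abs(a-mask).sum()
    r=minimize(cost,q0,method="Nelder-Mead",options=dict(initial_simplex=np.array(q0)+np.array([[0,0,0],[.01,0,0],[0,.01,0],[0,0,.05]]),xatol=1e-4,fatol=.5))
    return r.x.round(4),round(r.fun,1),mask.sum()
def white(p,d):
    hsv=cv2.cvtColor(p["color"],cv2.COLOR_RGB2HSV); m=(hsv[...,1]<75)&(hsv[...,2]>110)
    near=cv2.dilate(d["pixels"].astype(np.uint8),np.ones((9,9)))>0
    m=(m&near).astype(np.uint8); m=cv2.morphologyEx(m,cv2.MORPH_CLOSE,np.ones((7,7)))
    m=cv2.morphologyEx(m,cv2.MORPH_OPEN,np.ones((5,5))); return m
E
python3 - <<'E'
from mfit import *
for n in("top","wrist","scene"):
    p=ctrl.snapshot(n); d=ctrl.cut_out(p,"marble_rack")[0]
    print(n,d["pixels"].sum(),mfit(p,d["pixels"].astype(float),[.573,-.17,.085]),mfit(p,white(p,d).astype(float),[.573,-.17,.085]))
    if n=="wrist":
        K,R,t=cam(p); print("campos",(-R.T@t).round(4))
E
```

```text
Traceback (most recent call last):
IndexError: list index out of range
```

Run:
```python
from mfit import *
for n in("wrist","scene","top"):
    p=ctrl.snapshot(n); D=ctrl.cut_out(p,"marble_rack")
    if n=="top":
        p["color"]=cv2.imread("pics/top0.png")[...,::-1].copy(); m=np.zeros((480,640),bool); m[235:292,358:517]=1; D=[dict(pixels=m)]
    for d in D[:1]:
        w=white(p,d); print(n,d["pixels"].sum(),mfit(p,w.astype(float),[.573,-.17,.085]))
        if n!="top": print(mfit(p,d["pixels"].astype(float),[.573,-.17,.085]))
```

```text
wrist 19423 (array([ 0.5725, -0.1747,  0.0881]), np.float64(1564.9), np.float64(20410.0))
(array([ 0.5718, -0.1732,  0.0853]), np.float64(1552.9), np.float64(19423.0))
scene 3098 (array([ 0.5716, -0.1725,  0.085 ]), np.float64(214.3), np.float64(3513.0))
(array([ 0.5701, -0.1723,  0.0823]), np.float64(345.2), np.float64(3098.0))
top 9063 (array([ 0.5735, -0.1724,  0.076 ]), np.float64(305.8), np.float64(5867.0))
```

Emit:
send_rows:
  deltas:
    - [[-0.0458, -0.0064, 0.005], 0.0]
    - [[-0.0916, -0.0128, 0.01], 0.0]
    - [[-0.1374, -0.0192, 0.015], 0.0]
    - [[-0.1832, -0.0256, 0.02], 0.0]
    - [[-0.229, -0.032, 0.025], 0.0]

```text
clock: 2.97
tool_pos: [0.4994, 0.0162, 0.2723]
orientation: [-180.0, 0.0, -82.1]
force: [1.1, 0.3, 0.3]
opening: 0.0612
gripper_force: 0.0
```

Emit:
send_rows:
  deltas:
    - [[-0.0456, -0.0064, 0.005], 0.0]
    - [[-0.0912, -0.0128, 0.01], 0.0]
    - [[-0.1368, -0.0192, 0.015], 0.0]
    - [[-0.1824, -0.0256, 0.02], 0.0]
    - [[-0.228, -0.032, 0.025], 0.0]

```text
clock: 3.38
tool_pos: [0.4996, 0.2007, 0.2523]
orientation: [-180.0, 0.0, -82.1]
force: [1.7, -0.4, 0.4]
opening: 0.0615
gripper_force: 0.0
```

Emit:
send_rows:
  deltas:
    - [[-0.0182, -0.0272, 0.0], 0.0]
    - [[-0.0364, -0.0544, 0.0], 0.0]
    - [[-0.0546, -0.0816, 0.0], 0.0]
    - [[-0.0728, -0.1088, 0.0], 0.0]
    - [[-0.0925, -0.136, 0.0], 0.0]

```text
clock: 3.8
tool_pos: [0.5984, 0.288, 0.252]
orientation: [180.0, -0.0, -82.1]
force: [-0.5, -0.0, 0.3]
opening: 0.0609
gripper_force: 0.0
```

Run:
```python
from h import *
o=ctrl.get_obs(); print(o["clock"],o["tool_pos"],o["orientation"])
p=ctrl.snapshot("wrist"); save(p,"wrist2")
W=np.array([[.597,.2887],[.6096,.2259],[.6222,.1632],[.6348,.1004]])
print(proj(p,np.c_[W,np.full(4,.1)]).round())
```

```text
3.8 [0.59837436 0.28803709 0.2520358 ] [ 1.79992164e+02 -7.89935446e-03 -8.20653493e+01]
[[321. 255.]
 [315. 155.]
 [308.  39.]
 [300. -97.]]
```

View pics/wrist2.png

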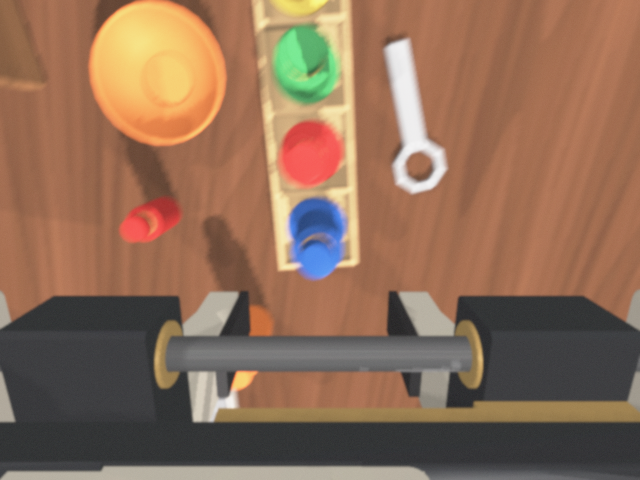

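The wrist view shows the blue cap at (316,259), against a predicted (321,255), which is within about 2 mm. Nothing stands under the fingers, so I'll descend and grip.

Emit:
send_rows:
  deltas:
    - [[0, 0, 0.036], 0]
    - [[0, 0, 0.072], 0]
    - [[0, 0, 0.108], 0]
    - [[0, 0, 0.144], 0]
    - [[0, 0, 0.179], 0]

```text
clock: 4.27
tool_pos: [0.5974, 0.287, 0.1076]
orientation: [-180.0, 0.0, -82.1]
force: [0.6, 0.9, -0.2]
opening: 0.0614
gripper_force: 0.0
```

Emit:
send_rows:
  deltas:
    - [[0, 0, 0], 0]
    - [[0, 0, 0], 0]
    - [[0, 0, 0], 0]
    - [[0, 0, 0], 0]
    - [[0, 0, 0], 0]
  gripper: 0.3

```text
clock: 4.68
tool_pos: [0.5982, 0.2885, 0.1113]
orientation: [-179.8, 0.1, -82.0]
force: [-0.5, -1.3, 3.1]
opening: 0.0371
gripper_force: 30.0
```

Emit:
send_rows:
  deltas:
    - [[0, 0, 0], 0]
    - [[0, 0, 0], 0]
    - [[0, 0, 0], 0]
    - [[0, 0, 0], 0]
    - [[0, 0, 0], 0]

```text
clock: 5.1
tool_pos: [0.5982, 0.2886, 0.1113]
orientation: [-179.8, 0.1, -82.0]
force: [-0.1, -0.7, 6.8]
opening: 0.0377
gripper_force: 30.0
```

Run:
```python
from plan import *
s=[.597,.288,.109,-82.009]
Z=.252
W=[(.597,.2887),(.6096,.2259),(.6222,.1632),(.6348,.1004)]
M=[(.580,-.2685),(.5747,-.2047),(.5693,-.1409),(.564,-.0771)]
Y=-82.009
s=calls(s,[(*s[:2],Z,Y),(*M[0],Z,Y)],.19)
```

```text
[[[0.0,0.0,-0.0358],0.0],[[0.0,0.0,-0.0716],0.0],[[0.0,0.0,-0.1074],0.0],[[0.0,0.0,-0.1432],0.0],[[0.0,0.0,-0.179],0.0]] -> [0.597, 0.288, 0.2522, -82.009]
[[[0.0458,0.0078,0.0],0.0],[[0.0916,0.0156,0.0],0.0],[[0.1374,0.0234,0.0],0.0],[[0.1832,0.0312,0.0],0.0],[[0.229,0.039,0.0],0.0]] -> [0.5916, 0.1022, 0.2522, -82.009]
[[[0.0456,0.0078,0.0],0.0],[[0.0912,0.0156,0.0],0.0],[[0.1368,0.0234,0.0],0.0],[[0.1824,0.0312,0.0],0.0],[[0.228,0.039,0.0],0.0]] -> [0.586, -0.0827, 0.2522, -82.009]
[[[0.0458,0.008,0.0],0.0],[[0.0916,0.016,0.0],0.0],[[0.1374,0.024,0.0],0.0],[[0.1832,0.032,0.0],0.0],[[0.229,0.04,0.0],0.0]] -> [0.5798, -0.2686, 0.2522, -82.009]
```

Emit:
send_rows:
  deltas:
    - [[0, 0, -0.03], 0]
    - [[0, 0, -0.07], 0]
    - [[0, 0, -0.11], 0]
    - [[0, 0, -0.15], 0]
    - [[0, 0, -0.179], 0]

```text
clock: 5.52
tool_pos: [0.5975, 0.2882, 0.256]
orientation: [-179.8, 0.1, -82.0]
force: [1.5, 0.6, -1.4]
opening: 0.0373
gripper_force: 30.0
```

Emit:
send_rows:
  deltas:
    - [[0.0458, 0.0078, 0.0], 0.0]
    - [[0.0916, 0.0156, 0.0], 0.0]
    - [[0.1374, 0.0234, 0.0], 0.0]
    - [[0.1832, 0.0312, 0.0], 0.0]
    - [[0.229, 0.039, 0.0], 0.0]

```text
clock: 5.93
tool_pos: [0.5912, 0.1008, 0.2529]
orientation: [-180.0, 0.0, -82.0]
force: [1.1, -1.6, -1.0]
opening: 0.0372
gripper_force: 30.0
```

Emit:
send_rows:
  deltas:
    - [[0.0456, 0.0078, 0.0], 0.0]
    - [[0.0912, 0.0156, 0.0], 0.0]
    - [[0.1368, 0.0234, 0.0], 0.0]
    - [[0.1824, 0.0312, 0.0], 0.0]
    - [[0.228, 0.039, 0.0], 0.0]

```text
clock: 6.35
tool_pos: [0.5857, -0.0843, 0.2529]
orientation: [-179.9, 0.0, -82.0]
force: [0.7, -0.6, -0.9]
opening: 0.0377
gripper_force: 30.0
```

Emit:
send_rows:
  deltas:
    - [[0.0458, 0.008, 0.0], 0.0]
    - [[0.0916, 0.016, 0.0], 0.0]
    - [[0.1374, 0.024, 0.0], 0.0]
    - [[0.1832, 0.032, 0.0], 0.0]
    - [[0.229, 0.04, 0.0], 0.0]

```text
clock: 6.77
tool_pos: [0.5796, -0.2703, 0.2528]
orientation: [-179.9, 0.0, -82.0]
force: [1.1, 0.5, -0.3]
opening: 0.0376
gripper_force: 30.0
```

Run:
```python
from h import *
o=ctrl.get_obs(); print(o["clock"],o["tool_pos"],o["orientation"],o["force"],o["opening"])
p=ctrl.snapshot("scene"); 
cv2.imwrite("pics/s2.png",cv2.resize(p["color"][150:310,60:300,::-1],(720,480)))
```

```text
6.7667 [ 0.57959585 -0.27026324  0.25284976] [-1.79944904e+02  1.32482676e-03 -8.19940790e+01] [ 1.05272641  0.50452476 -0.30935128] 0.0376237762242532
```

View pics/s2.png

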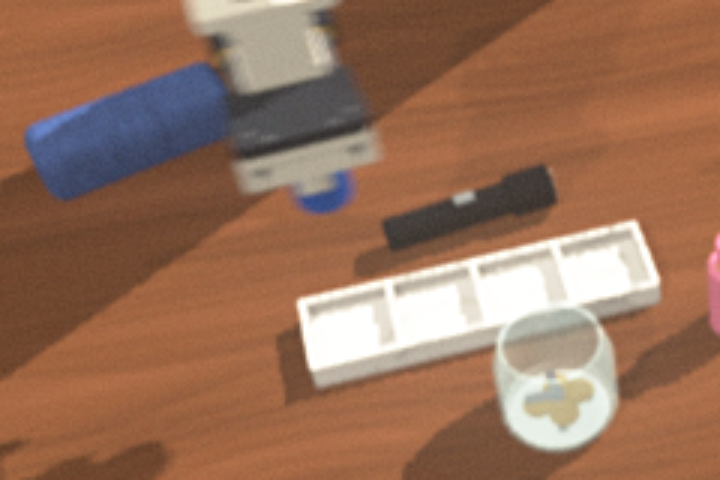

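The scene view shows the blue bottle held at crop (325,190), with the empty marble rack below it at (480,300). I'll lower it in two stages.

Emit:
send_rows:
  deltas:
    - [[0, 0, 0.04], 0]
    - [[0, 0, 0.08], 0]
    - [[0, 0, 0.12], 0]
    - [[0, 0, 0.155], 0]
    - [[0, 0, 0.174], 0]

```text
clock: 7.23
tool_pos: [0.5782, -0.2682, 0.1098]
orientation: [179.8, 0.1, -82.1]
force: [-0.8, -0.1, -0.3]
opening: 0.0374
gripper_force: 30.0
```

Emit:
send_rows:
  deltas:
    - [[0, 0, 0.001], 0]
    - [[0, 0, 0.002], 0]
    - [[0, 0, 0.004], 0]
    - [[0, 0, 0.005], 0]
    - [[0, 0, 0.006], 0]

```text
clock: 7.65
tool_pos: [0.5808, -0.2687, 0.1097]
orientation: [-179.9, -0.0, -82.0]
force: [-0.3, -0.5, -1.5]
opening: 0.0377
gripper_force: 30.0
```

Emit:
send_rows:
  deltas:
    - [[0, 0, 0.0005], 0]
    - [[0, 0, 0.001], 0]
    - [[0, 0, 0.0015], 0]
    - [[0, 0, 0.002], 0]
    - [[0, 0, 0.002], 0]

```text
clock: 8.07
tool_pos: [0.5803, -0.2687, 0.1072]
orientation: [-180.0, -0.0, -82.0]
force: [-1.9, 0.5, 4.8]
opening: 0.0373
gripper_force: 30.0
```

Contact at z=0.107 with 5 N. Releasing, then raising.

Emit:
send_rows:
  deltas:
    - [[0, 0, 0], 0]
    - [[0, 0, 0], 0]
    - [[0, 0, 0], 0]
    - [[0, 0, 0], 0]
    - [[0, 0, 0], 0]
  gripper: 0.7

```text
clock: 8.48
tool_pos: [0.5801, -0.2686, 0.1064]
orientation: [180.0, 0.0, -82.0]
force: [0.2, 0.6, -0.6]
opening: 0.0601
gripper_force: 0.0
```

Emit:
send_rows:
  deltas:
    - [[0, 0, -0.02], 0]
    - [[0, 0, -0.06], 0]
    - [[0, 0, -0.1], 0]
    - [[0, 0, -0.14], 0]
    - [[0, 0, -0.182], 0]

```text
clock: 8.9
tool_pos: [0.5797, -0.2685, 0.2533]
orientation: [180.0, 0.0, -82.0]
force: [1.5, 0.4, -0.2]
opening: 0.0613
gripper_force: 0.0
```

Run:
```python
from plan import *
Y=-82.009;Z=.2522
W=[(.597,.2887),(.6096,.2259),(.6222,.1632),(.6348,.1004)]
M=[(.580,-.2685),(.5747,-.2047),(.5693,-.1409),(.564,-.0771)]
s=[.5798,-.2686,Z,Y]
for i in(1,2,3):
    print("to W",i); s=calls(s,[(*W[i],Z,Y)],.2)
    print("to M",i); s=calls(s,[(*M[i],Z,Y)],.2)
from h import *
p=ctrl.snapshot("scene"); 
cv2.imwrite("pics/s3.png",cv2.resize(p["color"][150:310,60:300,::-1],(720,480)))
```

```text
to W 1
[[[-0.0404,-0.0082,0.0],0.0],[[-0.0808,-0.0164,0.0],0.0],[[-0.1212,-0.0246,0.0],0.0],[[-0.1616,-0.0328,0.0],0.0],[[-0.202,-0.041,0.0],0.0]] -> [0.5898, -0.104, 0.2522, -82.009]
[[[-0.0404,-0.0082,0.0],0.0],[[-0.0808,-0.0164,0.0],0.0],[[-0.1212,-0.0246,0.0],0.0],[[-0.1616,-0.0328,0.0],0.0],[[-0.202,-0.041,0.0],0.0]] -> [0.5998, 0.0606, 0.2522, -82.009]
[[[-0.0406,-0.0082,0.0],0.0],[[-0.0812,-0.0164,0.0],0.0],[[-0.1218,-0.0246,0.0],0.0],[[-0.1624,-0.0328,0.0],0.0],[[-0.203,-0.041,0.0],0.0]] -> [0.6097, 0.226, 0.2522, -82.009]
to M 1
[[[0.0352,0.0078,0.0],0.0],[[0.0704,0.0156,0.0],0.0],[[0.1056,0.0234,0.0],0.0],[[0.1408,0.0312,0.0],0.0],[[0.176,0.039,0.0],0.0]] -> [0.5984, 0.0822, 0.2522, -82.009]
[[[0.0352,0.008,0.0],0.0],[[0.0704,0.016,0.0],0.0],[[0.1056,0.024,0.0],0.0],[[0.1408,0.032,0.0],0.0],[[0.176,0.04,0.0],0.0]] -> [0.5863, -0.0617, 0.2522, -82.009]
[[[0.035,0.0078,0.0],0.0],[[0.07,0.0156,0.0],0.0],[[0.105,0.0234,0.0],0.0],[[0.14,0.0312,0.0],0.0],[[0.175,0.039,0.0],0.0]] -> [0.5749, -0.2047, 0.2522, -82.009]
to W 2
[[[-0.0448,-0.0122,0.0],0.0],[[-0.0896,-0.0244,0.0],0.0],
[... 471 characters left out ...]

[[[0.0366,0.012,0.0],0.0],[[0.0732,0.024,0.0],0.0],[[0.1098,0.036,0.0],0.0],[[0.1464,0.048,0.0],0.0],[[0.183,0.06,0.0],0.0]] -> [0.5691, -0.1408, 0.2522, -82.009]
to W 3
[[[-0.0288,-0.0124,0.0],0.0],[[-0.0576,-0.0248,0.0],0.0],[[-0.0864,-0.0372,0.0],0.0],[[-0.1152,-0.0496,0.0],0.0],[[-0.144,-0.062,0.0],0.0]] -> [0.6022, -0.0199, 0.2522, -82.009]
[[[-0.0286,-0.0122,0.0],0.0],[[-0.0572,-0.0244,0.0],0.0],[[-0.0858,-0.0366,0.0],0.0],[[-0.1144,-0.0488,0.0],0.0],[[-0.143,-0.061,0.0],0.0]] -> [0.6347, 0.1002, 0.2522, -82.009]
to M 3
[[[0.0414,0.0236,0.0],0.0],[[0.0828,0.0472,0.0],0.0],[[0.1242,0.0708,0.0],0.0],[[0.1656,0.0944,0.0],0.0],[[0.207,0.118,0.0],0.0]] -> [0.5642, -0.0769, 0.2522, -82.009]
```

View pics/s3.png

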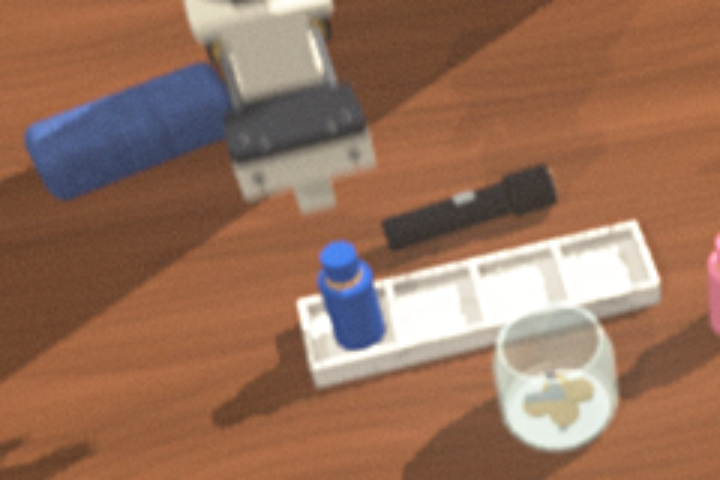

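Blue stands upright in the right-hand bay (base at crop (360,335)). Next is red.

Emit:
send_rows:
  deltas:
    - [[-0.0404, -0.0082, 0.0], 0.0]
    - [[-0.0808, -0.0164, 0.0], 0.0]
    - [[-0.1212, -0.0246, 0.0], 0.0]
    - [[-0.1616, -0.0328, 0.0], 0.0]
    - [[-0.202, -0.041, 0.0], 0.0]

```text
clock: 9.37
tool_pos: [0.5899, -0.1027, 0.252]
orientation: [-180.0, 0.0, -82.0]
force: [0.8, 0.4, -0.2]
opening: 0.0614
gripper_force: 0.0
```

Emit:
send_rows:
  deltas:
    - [[-0.0404, -0.0082, 0.0], 0.0]
    - [[-0.0808, -0.0164, 0.0], 0.0]
    - [[-0.1212, -0.0246, 0.0], 0.0]
    - [[-0.1616, -0.0328, 0.0], 0.0]
    - [[-0.202, -0.041, 0.0], 0.0]

```text
clock: 9.78
tool_pos: [0.5999, 0.0622, 0.2521]
orientation: [-180.0, 0.0, -82.0]
force: [0.7, -0.0, -0.3]
opening: 0.0612
gripper_force: 0.0
```

Emit:
send_rows:
  deltas:
    - [[-0.0406, -0.0082, 0.0], 0.0]
    - [[-0.0812, -0.0164, 0.0], 0.0]
    - [[-0.1218, -0.0246, 0.0], 0.0]
    - [[-0.1624, -0.0328, 0.0], 0.0]
    - [[-0.203, -0.041, 0.0], 0.0]

```text
clock: 10.2
tool_pos: [0.6098, 0.2276, 0.252]
orientation: [-180.0, 0.0, -82.0]
force: [0.3, -0.2, -0.8]
opening: 0.0614
gripper_force: 0.0
```

Run:
```python
from h import *
o=ctrl.get_obs(); print(o["tool_pos"])
q=np.array([.572,-.1728,.083])
for n in("top","scene"):
    p=ctrl.snapshot(n)
    for d in ctrl.cut_out(p,"bottle_blue")[:2]:
        b,a=np.nonzero(d["pixels"]); X=ray(p,a.mean(),b.mean(),.008+.04); c,s=np.cos(q[2]),np.sin(q[2]); e=X[:2]-q[:2]
        print(n,d["conf"],len(a),X.round(3),"rackframe",(c*e[0]+s*e[1]).round(3),(-s*e[0]+c*e[1]).round(3))
```

```text
[0.60976529 0.22763985 0.25197664]
top 0.74 689 [ 0.581 -0.262  0.048] rackframe 0.001 -0.09
scene 0.89 592 [ 0.579 -0.264  0.048] rackframe -0.0 -0.091
```

Emit:
send_rows:
  deltas:
    - [[0, 0, 0.036], 0]
    - [[0, 0, 0.072], 0]
    - [[0, 0, 0.108], 0]
    - [[0, 0, 0.144], 0]
    - [[0, 0, 0.179], 0]

```text
clock: 10.82
tool_pos: [0.6099, 0.2245, 0.1079]
orientation: [-180.0, 0.0, -82.1]
force: [-0.3, 0.5, 0.3]
opening: 0.0615
gripper_force: 0.0
```

Emit:
send_rows:
  deltas:
    - [[0, 0, 0], 0]
    - [[0, 0, 0], 0]
    - [[0, 0, 0], 0]
    - [[0, 0, 0], 0]
    - [[0, 0, 0], 0]
  gripper: 0.3

```text
clock: 11.23
tool_pos: [0.6111, 0.2264, 0.1113]
orientation: [-179.8, 0.1, -82.0]
force: [0.5, -0.4, 3.3]
opening: 0.0375
gripper_force: 30.0
```

Emit:
send_rows:
  deltas:
    - [[0, 0, 0], 0]
    - [[0, 0, 0], 0]
    - [[0, 0, 0], 0]
    - [[0, 0, 0], 0]
    - [[0, 0, 0], 0]

```text
clock: 11.65
tool_pos: [0.6111, 0.2265, 0.1113]
orientation: [-179.8, 0.1, -82.0]
force: [1.1, -1.4, 6.5]
opening: 0.0373
gripper_force: 30.0
```

Emit:
send_rows:
  deltas:
    - [[0, 0, -0.03], 0]
    - [[0, 0, -0.07], 0]
    - [[0, 0, -0.11], 0]
    - [[0, 0, -0.15], 0]
    - [[0, 0, -0.179], 0]

```text
clock: 12.07
tool_pos: [0.6103, 0.2262, 0.2561]
orientation: [-179.8, 0.1, -82.0]
force: [1.5, 0.3, -1.2]
opening: 0.0373
gripper_force: 30.0
```

Emit:
send_rows:
  deltas:
    - [[0.0352, 0.0078, 0.0], 0.0]
    - [[0.0704, 0.0156, 0.0], 0.0]
    - [[0.1056, 0.0234, 0.0], 0.0]
    - [[0.1408, 0.0312, 0.0], 0.0]
    - [[0.176, 0.039, 0.0], 0.0]

```text
clock: 12.48
tool_pos: [0.5981, 0.0811, 0.2528]
orientation: [-180.0, 0.0, -82.0]
force: [0.2, -0.1, -1.5]
opening: 0.0377
gripper_force: 30.0
```

Emit:
send_rows:
  deltas:
    - [[0.0352, 0.008, 0.0], 0.0]
    - [[0.0704, 0.016, 0.0], 0.0]
    - [[0.1056, 0.024, 0.0], 0.0]
    - [[0.1408, 0.032, 0.0], 0.0]
    - [[0.176, 0.04, 0.0], 0.0]

```text
clock: 12.9
tool_pos: [0.586, -0.0629, 0.2528]
orientation: [-180.0, 0.0, -82.0]
force: [-0.0, 0.1, -0.5]
opening: 0.0377
gripper_force: 30.0
```

Emit:
send_rows:
  deltas:
    - [[0.035, 0.0078, 0.0], 0.0]
    - [[0.07, 0.0156, 0.0], 0.0]
    - [[0.105, 0.0234, 0.0], 0.0]
    - [[0.14, 0.0312, 0.0], 0.0]
    - [[0.175, 0.039, 0.0], 0.0]

```text
clock: 13.32
tool_pos: [0.5746, -0.2059, 0.2528]
orientation: [-180.0, 0.0, -82.0]
force: [0.7, 0.1, -0.3]
opening: 0.0376
gripper_force: 30.0
```

Run:
```python
from h import *
o=ctrl.get_obs(); print(o["tool_pos"],o["orientation"])
p=ctrl.snapshot("scene"); 
cv2.imwrite("pics/s4.png",cv2.resize(p["color"][150:310,60:300,::-1],(720,480)))
```

```text
[ 0.57464434 -0.20585431  0.25280695] [-1.79953391e+02  9.69552613e-03 -8.19941114e+01]
```

View pics/s4.png

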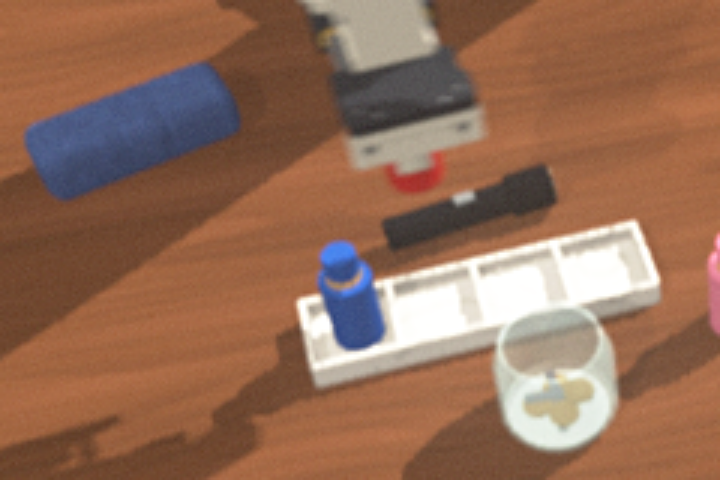

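Red is held, centred at crop (416,170), and blue is undisturbed. I'll lower red with about a 2 mm shift to the right.

Emit:
send_rows:
  deltas:
    - [[0.003, 0, 0.04], 0]
    - [[0.003, 0, 0.08], 0]
    - [[0.003, 0, 0.12], 0]
    - [[0.003, 0, 0.155], 0]
    - [[0.003, 0, 0.174], 0]

```text
clock: 13.78
tool_pos: [0.5736, -0.2068, 0.11]
orientation: [179.8, 0.1, -82.1]
force: [-0.6, 0.4, -1.2]
opening: 0.0374
gripper_force: 30.0
```

Emit:
send_rows:
  deltas:
    - [[0, 0, 0.001], 0]
    - [[0, 0, 0.002], 0]
    - [[0, 0, 0.004], 0]
    - [[0, 0, 0.005], 0]
    - [[0, 0, 0.006], 0]

```text
clock: 14.2
tool_pos: [0.5763, -0.2071, 0.1097]
orientation: [-179.9, -0.0, -82.0]
force: [-0.4, -0.0, -0.6]
opening: 0.0374
gripper_force: 30.0
```

Emit:
send_rows:
  deltas:
    - [[0, 0, 0.0005], 0]
    - [[0, 0, 0.001], 0]
    - [[0, 0, 0.0015], 0]
    - [[0, 0, 0.002], 0]
    - [[0, 0, 0.002], 0]

```text
clock: 14.62
tool_pos: [0.5757, -0.2071, 0.1073]
orientation: [-180.0, -0.0, -82.0]
force: [-0.3, 1.2, 4.2]
opening: 0.0372
gripper_force: 30.0
```

Emit:
send_rows:
  deltas:
    - [[0, 0, 0], 0]
    - [[0, 0, 0], 0]
    - [[0, 0, 0], 0]
    - [[0, 0, 0], 0]
    - [[0, 0, 0], 0]
  gripper: 0.7

```text
clock: 15.03
tool_pos: [0.5754, -0.2071, 0.1064]
orientation: [180.0, 0.0, -82.0]
force: [-0.5, 0.6, -0.2]
opening: 0.0597
gripper_force: 0.0
```

Emit:
send_rows:
  deltas:
    - [[0, 0, -0.02], 0]
    - [[0, 0, -0.06], 0]
    - [[0, 0, -0.1], 0]
    - [[0, 0, -0.14], 0]
    - [[-0.003, 0, -0.182], 0]

```text
clock: 15.45
tool_pos: [0.5747, -0.2049, 0.2533]
orientation: [179.9, 0.0, -82.0]
force: [0.4, 0.6, -0.1]
opening: 0.0614
gripper_force: 0.0
```

Emit:
send_rows:
  deltas:
    - [[-0.0448, -0.0122, 0.0], 0.0]
    - [[-0.0896, -0.0244, 0.0], 0.0]
    - [[-0.1344, -0.0366, 0.0], 0.0]
    - [[-0.1792, -0.0488, 0.0], 0.0]
    - [[-0.224, -0.061, 0.0], 0.0]

```text
clock: 15.87
tool_pos: [0.5984, -0.0189, 0.2524]
orientation: [-180.0, 0.0, -82.0]
force: [0.5, -0.8, -0.5]
opening: 0.0616
gripper_force: 0.0
```

Emit:
send_rows:
  deltas:
    - [[-0.0446, -0.0124, 0.0], 0.0]
    - [[-0.0892, -0.0248, 0.0], 0.0]
    - [[-0.1338, -0.0372, 0.0], 0.0]
    - [[-0.1784, -0.0496, 0.0], 0.0]
    - [[-0.223, -0.062, 0.0], 0.0]

```text
clock: 16.28
tool_pos: [0.6227, 0.165, 0.2522]
orientation: [-180.0, 0.0, -82.0]
force: [1.1, -0.4, 0.7]
opening: 0.0613
gripper_force: 0.0
```

Emit:
send_rows:
  deltas:
    - [[0, 0, 0.036], 0]
    - [[0, 0, 0.072], 0]
    - [[0, 0, 0.108], 0]
    - [[0, 0, 0.144], 0]
    - [[0, 0, 0.179], 0]

```text
clock: 16.7
tool_pos: [0.6226, 0.1633, 0.1075]
orientation: [180.0, 0.0, -82.0]
force: [0.5, 0.4, 0.5]
opening: 0.0612
gripper_force: 0.0
```

Emit:
send_rows:
  deltas:
    - [[0, 0, 0], 0]
    - [[0, 0, 0], 0]
    - [[0, 0, 0], 0]
    - [[0, 0, 0], 0]
    - [[0, 0, 0], 0]
  gripper: 0.3

```text
clock: 17.12
tool_pos: [0.6238, 0.1636, 0.1112]
orientation: [-179.8, 0.1, -82.0]
force: [-0.5, -0.4, 3.3]
opening: 0.0378
gripper_force: 30.0
```

Emit:
send_rows:
  deltas:
    - [[0, 0, 0], 0]
    - [[0, 0, 0], 0]
    - [[0, 0, 0], 0]
    - [[0, 0, 0], 0]
    - [[0, 0, 0], 0]

```text
clock: 17.53
tool_pos: [0.6239, 0.1636, 0.1112]
orientation: [-179.8, 0.1, -82.0]
force: [-0.4, 0.5, 6.3]
opening: 0.0378
gripper_force: 30.0
```

Emit:
send_rows:
  deltas:
    - [[0, 0, -0.03], 0]
    - [[0, 0, -0.07], 0]
    - [[0, 0, -0.11], 0]
    - [[0, 0, -0.15], 0]
    - [[0, 0, -0.179], 0]

```text
clock: 17.95
tool_pos: [0.6232, 0.1632, 0.256]
orientation: [-179.8, 0.1, -82.0]
force: [0.9, 0.2, -0.9]
opening: 0.0373
gripper_force: 30.0
```

Emit:
send_rows:
  deltas:
    - [[0.0368, 0.0118, 0.0], 0.0]
    - [[0.0736, 0.0236, 0.0], 0.0]
    - [[0.1104, 0.0354, 0.0], 0.0]
    - [[0.1472, 0.0472, 0.0], 0.0]
    - [[0.184, 0.059, 0.0], 0.0]

```text
clock: 18.37
tool_pos: [0.5959, 0.0095, 0.2528]
orientation: [-180.0, 0.0, -82.0]
force: [0.6, 0.1, -1.7]
opening: 0.0375
gripper_force: 30.0
```

Emit:
send_rows:
  deltas:
    - [[0.0366, 0.012, 0.0], 0.0]
    - [[0.0732, 0.024, 0.0], 0.0]
    - [[0.1098, 0.036, 0.0], 0.0]
    - [[0.1464, 0.048, 0.0], 0.0]
    - [[0.183, 0.06, 0.0], 0.0]

```text
clock: 18.78
tool_pos: [0.5687, -0.1422, 0.2528]
orientation: [-179.9, 0.0, -82.0]
force: [0.6, 0.3, -2.2]
opening: 0.0377
gripper_force: 30.0
```

Run:
```python
from h import *
o=ctrl.get_obs(); print(o["tool_pos"],o["orientation"])
p=ctrl.snapshot("scene"); 
cv2.imwrite("pics/s5.png",cv2.resize(p["color"][150:310,60:300,::-1],(720,480)))
```

```text
[ 0.56868453 -0.14221969  0.25282745] [-1.79946517e+02  1.24773759e-02 -8.20031850e+01]
```

View pics/s5.png

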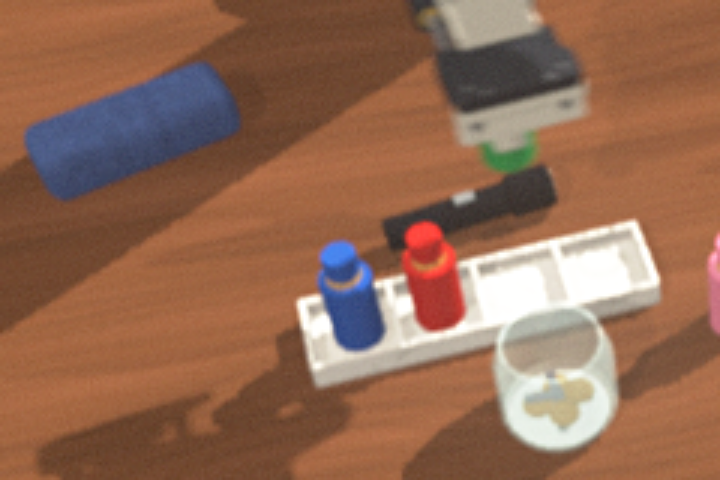

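Blue at (355,300) and red at (435,280) stand upright in the first two bays from the right. Green is held at (510,150). I'll place it, then fetch yellow.

Emit:
send_rows:
  deltas:
    - [[0.003, 0, 0.04], 0]
    - [[0.003, 0, 0.08], 0]
    - [[0.003, 0, 0.12], 0]
    - [[0.003, 0, 0.155], 0]
    - [[0.003, 0, 0.174], 0]

```text
clock: 19.25
tool_pos: [0.5679, -0.1433, 0.1101]
orientation: [179.8, 0.1, -82.1]
force: [-1.8, 0.4, -1.4]
opening: 0.0374
gripper_force: 30.0
```

Emit:
send_rows:
  deltas:
    - [[0, 0, 0.001], 0]
    - [[0, 0, 0.002], 0]
    - [[0, 0, 0.004], 0]
    - [[0, 0, 0.005], 0]
    - [[0, 0, 0.006], 0]

```text
clock: 19.67
tool_pos: [0.5705, -0.1432, 0.1096]
orientation: [-179.9, -0.0, -82.0]
force: [0.5, -0.7, -1.0]
opening: 0.0374
gripper_force: 30.0
```

Emit:
send_rows:
  deltas:
    - [[0, 0, 0.0005], 0]
    - [[0, 0, 0.001], 0]
    - [[0, 0, 0.0015], 0]
    - [[0, 0, 0.002], 0]
    - [[0, 0, 0.002], 0]

```text
clock: 20.08
tool_pos: [0.5699, -0.1433, 0.1072]
orientation: [-180.0, -0.0, -82.0]
force: [-2.0, 1.2, 4.9]
opening: 0.0373
gripper_force: 30.0
```

Emit:
send_rows:
  deltas:
    - [[0, 0, 0], 0]
    - [[0, 0, 0], 0]
    - [[0, 0, 0], 0]
    - [[0, 0, 0], 0]
    - [[0, 0, 0], 0]
  gripper: 0.7

```text
clock: 20.5
tool_pos: [0.5697, -0.1432, 0.1064]
orientation: [180.0, 0.0, -82.0]
force: [-1.0, -0.1, -0.4]
opening: 0.0601
gripper_force: 0.0
```

Emit:
send_rows:
  deltas:
    - [[0, 0, -0.02], 0]
    - [[0, 0, -0.06], 0]
    - [[0, 0, -0.1], 0]
    - [[0, 0, -0.14], 0]
    - [[-0.003, 0, -0.182], 0]

```text
clock: 20.92
tool_pos: [0.569, -0.141, 0.2533]
orientation: [180.0, 0.0, -82.0]
force: [1.1, 0.3, -0.0]
opening: 0.0613
gripper_force: 0.0
```

Emit:
send_rows:
  deltas:
    - [[-0.0288, -0.0124, 0.0], 0.0]
    - [[-0.0576, -0.0248, 0.0], 0.0]
    - [[-0.0864, -0.0372, 0.0], 0.0]
    - [[-0.1152, -0.0496, 0.0], 0.0]
    - [[-0.144, -0.062, 0.0], 0.0]

```text
clock: 21.33
tool_pos: [0.6026, -0.0188, 0.2523]
orientation: [-180.0, 0.0, -82.0]
force: [0.6, -0.5, 0.2]
opening: 0.0614
gripper_force: 0.0
```

Emit:
send_rows:
  deltas:
    - [[-0.0286, -0.0122, 0.0], 0.0]
    - [[-0.0572, -0.0244, 0.0], 0.0]
    - [[-0.0858, -0.0366, 0.0], 0.0]
    - [[-0.1144, -0.0488, 0.0], 0.0]
    - [[-0.143, -0.061, 0.0], 0.0]

```text
clock: 21.75
tool_pos: [0.635, 0.1014, 0.252]
orientation: [180.0, 0.0, -82.0]
force: [-0.1, -0.4, -1.0]
opening: 0.0615
gripper_force: 0.0
```

Emit:
send_rows:
  deltas:
    - [[0, 0, 0.036], 0]
    - [[0, 0, 0.072], 0]
    - [[0, 0, 0.108], 0]
    - [[0, 0, 0.144], 0]
    - [[0, 0, 0.179], 0]

```text
clock: 22.17
tool_pos: [0.6347, 0.1003, 0.1075]
orientation: [180.0, 0.0, -82.0]
force: [-0.4, 0.9, 0.6]
opening: 0.0613
gripper_force: 0.0
```

Emit:
send_rows:
  deltas:
    - [[0, 0, 0], 0]
    - [[0, 0, 0], 0]
    - [[0, 0, 0], 0]
    - [[0, 0, 0], 0]
    - [[0, 0, 0], 0]
  gripper: 0.3

```text
clock: 22.58
tool_pos: [0.6362, 0.1007, 0.1113]
orientation: [-179.8, 0.1, -82.0]
force: [1.2, 0.8, 2.8]
opening: 0.0372
gripper_force: 30.0
```

Emit:
send_rows:
  deltas:
    - [[0, 0, 0], 0]
    - [[0, 0, 0], 0]
    - [[0, 0, 0], 0]
    - [[0, 0, 0], 0]
    - [[0, 0, 0], 0]

```text
clock: 23.0
tool_pos: [0.6362, 0.1007, 0.1112]
orientation: [-179.8, 0.0, -82.0]
force: [0.3, 1.2, 7.1]
opening: 0.0374
gripper_force: 30.0
```

Emit:
send_rows:
  deltas:
    - [[0, 0, -0.03], 0]
    - [[0, 0, -0.07], 0]
    - [[0, 0, -0.11], 0]
    - [[0, 0, -0.15], 0]
    - [[0, 0, -0.179], 0]

```text
clock: 23.42
tool_pos: [0.6352, 0.1002, 0.2559]
orientation: [-179.8, 0.0, -82.0]
force: [0.4, 0.5, -0.9]
opening: 0.0375
gripper_force: 30.0
```

Emit:
send_rows:
  deltas:
    - [[0.0414, 0.0236, 0.0], 0.0]
    - [[0.0828, 0.0472, 0.0], 0.0]
    - [[0.1242, 0.0708, 0.0], 0.0]
    - [[0.1656, 0.0944, 0.0], 0.0]
    - [[0.207, 0.118, 0.0], 0.0]

```text
clock: 23.83
tool_pos: [0.5631, -0.0782, 0.2527]
orientation: [-180.0, 0.0, -82.0]
force: [0.6, -0.5, -1.7]
opening: 0.0378
gripper_force: 30.0
```

Run:
```python
from h import *
o=ctrl.get_obs(); print(o["tool_pos"],o["orientation"])
p=ctrl.snapshot("scene"); 
cv2.imwrite("pics/s6.png",cv2.resize(p["color"][150:310,60:300,::-1],(720,480)))
```

```text
[ 0.56312397 -0.07820793  0.25269278] [-1.79966769e+02  2.23270461e-02 -8.19791825e+01]
```

View pics/s6.png

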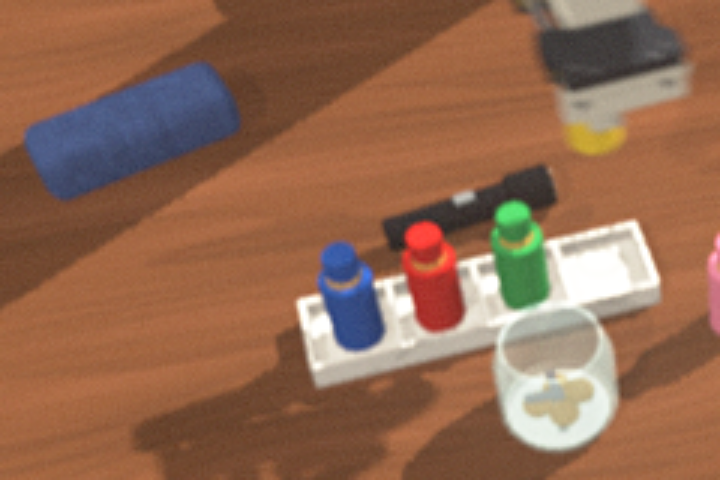

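Green at (520,255) stands upright in its bay. Yellow is held at (595,135), a little to the right of the finger centre, so I'll lower it with a slight left shift.

Emit:
send_rows:
  deltas:
    - [[-0.002, 0, 0.04], 0]
    - [[-0.002, 0, 0.08], 0]
    - [[-0.002, 0, 0.12], 0]
    - [[-0.002, 0, 0.155], 0]
    - [[-0.002, 0, 0.174], 0]

```text
clock: 24.3
tool_pos: [0.5623, -0.0756, 0.1102]
orientation: [179.8, 0.0, -82.1]
force: [-1.5, -0.6, -1.5]
opening: 0.0378
gripper_force: 30.0
```

Emit:
send_rows:
  deltas:
    - [[0, 0, 0.001], 0]
    - [[0, 0, 0.002], 0]
    - [[0, 0, 0.004], 0]
    - [[0, 0, 0.005], 0]
    - [[0, 0, 0.006], 0]

```text
clock: 24.72
tool_pos: [0.565, -0.0752, 0.1095]
orientation: [-179.9, 0.0, -82.0]
force: [-0.3, -0.0, -1.1]
opening: 0.0375
gripper_force: 30.0
```

Emit:
send_rows:
  deltas:
    - [[0, 0, 0.0005], 0]
    - [[0, 0, 0.001], 0]
    - [[0, 0, 0.0015], 0]
    - [[0, 0, 0.002], 0]
    - [[0, 0, 0.002], 0]

```text
clock: 25.13
tool_pos: [0.5645, -0.0753, 0.1072]
orientation: [-180.0, -0.0, -82.0]
force: [-1.0, 0.0, 3.7]
opening: 0.0374
gripper_force: 30.0
```

Emit:
send_rows:
  deltas:
    - [[0, 0, 0], 0]
    - [[0, 0, 0], 0]
    - [[0, 0, 0], 0]
    - [[0, 0, 0], 0]
    - [[0, 0, 0], 0]
  gripper: 0.7

```text
clock: 25.55
tool_pos: [0.5642, -0.0754, 0.1064]
orientation: [180.0, 0.0, -82.0]
force: [0.8, 0.6, 0.4]
opening: 0.0604
gripper_force: 0.0
```

Emit:
send_rows:
  deltas:
    - [[0, 0, -0.02], 0]
    - [[0, 0, -0.06], 0]
    - [[0, 0, -0.1], 0]
    - [[0, 0, -0.14], 0]
    - [[0, 0, -0.182], 0]

```text
clock: 25.97
tool_pos: [0.5638, -0.0754, 0.2534]
orientation: [180.0, 0.0, -82.0]
force: [1.2, 0.5, -0.7]
opening: 0.0612
gripper_force: 0.0
```

Emit:
send_rows:
  deltas:
    - [[-0.04, 0, 0], 0]
    - [[-0.08, 0, 0], 0]
    - [[-0.12, 0, 0], 0]
    - [[-0.16, 0.0, 0], 0]
    - [[-0.2, 0, 0], 0]

```text
clock: 26.38
tool_pos: [0.5415, 0.0844, 0.2523]
orientation: [-180.0, 0.0, -82.0]
force: [0.5, 0.2, 0.4]
opening: 0.0614
gripper_force: 0.0
```

Emit:
send_rows:
  deltas:
    - [[0, 0, 0], 0]
    - [[0, 0, 0], 0]
    - [[0, 0, 0], 0]
    - [[0, 0, 0], 0]
    - [[0, 0, 0], 0]

```text
clock: 26.8
tool_pos: [0.542, 0.0822, 0.2521]
orientation: [180.0, -0.0, -82.1]
force: [0.0, -0.2, -0.4]
opening: 0.0615
gripper_force: 0.0
```

Run:
```python
from h import *
q=np.array([.572,-.1728,.083])
p=ctrl.snapshot("scene")
for t in("blue","red","green","yellow"):
    for d in ctrl.cut_out(p,"bottle_"+t):
        b,a=np.nonzero(d["pixels"]); X=ray(p,a.mean(),b.mean(),.048); c,s=np.cos(q[2]),np.sin(q[2]); e=X[:2]-q[:2]
        print(t,round(d["conf"],2),"rack",(c*e[0]+s*e[1]).round(3),(-s*e[0]+c*e[1]).round(3))
cv2.imwrite("pics/s7.png",cv2.resize(p["color"][150:310,60:300,::-1],(720,480)))
```

```text
blue 0.89 rack -0.001 -0.091
red 0.86 rack 0.0 -0.031
red 0.84 rack 0.127 0.558
red 0.71 rack 0.105 0.345
red 0.54 rack 0.213 0.446
green 0.66 rack -0.0 0.034
yellow 0.74 rack 0.076 0.177
yellow 0.69 rack -0.002 0.099
```

View pics/s7.png

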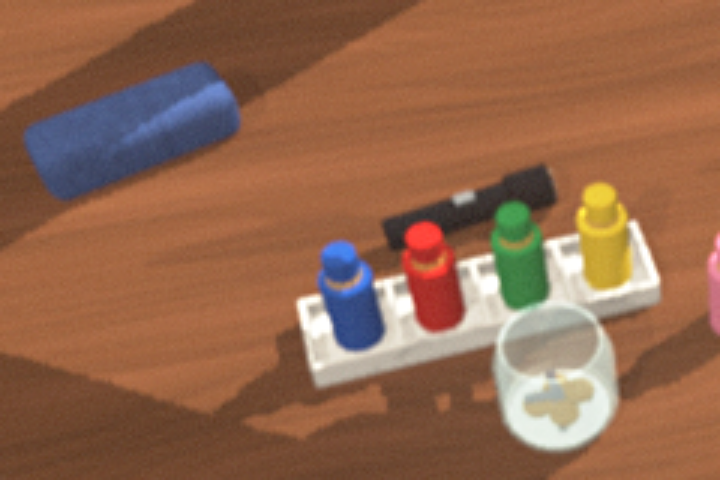

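All four bottles stand upright in order: blue (355,300), red (435,280), green (520,255) and yellow (603,240). Each is within about 5 mm of its bay centre, so I'm handing in.

```bash
python3 -c "
from plant import ctrl
print(ctrl.close_job())"
```

```text
the job is handed in; nothing more can be done
None
```

The job is handed in (no verdict came back): all four bottles stand upright in the marble rack in reverse order (blue at the right end, then red, green, yellow), each measured within about 5 mm of its bay centre, after about 27 of the 102 s.

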